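# Turn the label roll to its locking slot and pin it

### The arm

A 6-joint arm with a two-finger parallel gripper is mounted at the origin on a cart in front of the work surface, level with it; the furniture and walls round the work are solid. World frame = base frame: x ahead of the robot, y to its left, z up, the work surface at z = 0. Lengths are in m, angles in degrees, forces in N, time in s.
With the tool pointing down it reaches from about 0.275 to 0.85 m from the base axis. Payload 5.2 kg.
Tool frame: the origin (TCP) lies between the finger pads; the fingertips stand manip.tcp_to_tips ahead of it and the grasp point (between the pads) is the TCP (manip.tcp_to_tips is the distance from the TCP to the fingertips, in m); z points along the fingers, x is the direction in which the jaws open and shut, and the axes are right-handed (so a half turn about z gives the same grasp; the last joint's range is limited). The gripper opens to 85 mm and grips with 20 to 120 N. Pads are 22 mm wide; open, the fingers measure 114 mm over their backs; the gripper's body (76 mm by 85 mm) begins 54 mm behind the grasp point. The pads swing forward as they close: fully open they stand 13 mm farther back than shut.
Start: joints at [-88.453, 14.817, 87.949, -0, 77.235, -11.62], TCP at [0.125, -0.536, 0.25] pointing down, gripper open.
Joint ranges: [-179.93, 179.93], [-52.35, 119.4], [10.71, 147.94], [-69.91, 249.91], [12.55, 155.21], [-178.61, 178.61]. Speed limits (degrees/s): [147.25, 147.25, 180, 180, 180, 180].

### API

Orientations are given as a 3x3 rotation matrix whose columns are the frame's x, y, z axes.
In Python, from plant import manip, eyes gives the robot as it stands.
- The arm moves only by the shell command python3 -m jog 'ROWS' [FORCE]. ROWS is JSON, a list that holds one entry, the list of rows, each a list of 7 numbers: the turn, a rotation vector about the tool's x, y, z scaled (see below), then the shift along the tool's x, y, z scaled (see below), then the closure in counts, from 0 (fully open) to 255 (shut). A call has exactly 5 rows; each row shifts and turns the commanded pose from where the row before left it, along the tool's axes as they then stand; what a row does not reach is not made up. The controller multiplies each number of a shift by 500 mm and each number of a turn by 360 degrees. A row lasts 1/8 s, in which the tool goes at most 62.5 mm and 10.7 degrees, less where a joint would pass 70% of its speed; a pose out of reach is approached as far as the arm can. A call with a number of a shift or a turn outside -1 to 1 is refused whole. A call with a gripper value outside its range is refused whole. The fingers move at their own pace and stop on an object; FORCE is the grip in N (left out, the last holds). Time passes only in rows, so rows that do not move let the fingers close, or fill a call up. It gives the time, the measured TCP pose, the force and the opening at its end, in the units of the state.
- manip.state(): the state, without advancing time (a new reading comes with each control period).
- eyes.read_camera(name): name is "scene" or "top"; returns (picture, depth): 384x512x3 uint8, red, green, blue; 384x512 float32, m along the optical axis (not along the pixel's ray), 0 where there is no reading.
- eyes.calibration(name): a dict with "K" (3x3 intrinsics, pixels), "D" ([k1, k2, p1, p2, k3] as OpenCV has them; the pictures are not rectified), "R" (3x3) and "t" (3): a world point X has camera coordinates R X + t. Camera axes: x right, y down, z forward; pixel columns grow to the right and rows downward; lengths in m; the calibration is good to about 2 mm. A picture is of the moment at which its call begins. calibration takes no time and is no camera call.
- manip.job_done(): hands the job in, once; it reports no verdict.
The state is a dict: "clock": time; "qpos": joint angles; "joint_velocities": joint speeds; "joint_efforts": joint torques, N m; "position": TCP position; "tool_rot": TCP orientation; "ft_force": force on the tool from outside, world axes, zero at the start; "moment": the same for the moment, N m; "grip_width": finger opening in m.
Only numpy, scipy, OpenCV 4.12 (cv2) and the standard library are available. Lean on these libraries where they do the work, as an engineer would, in place of code of your own. Each camera call takes 0.05 s, during which the arm holds its last target.

### The job

Lock the label roll on its stand for moving: roll it round with light fingertip pressure on the paper, without denting it, until the slot hidden in its end disc comes to the top under the guide block, and let it rest there. Then take the locking pin from its rest block and put it down through the guide into the slot until its head sits on the block. Leave the gift box, the tape roll and the coasters where they are.

Things in the scene. Friction and masses are not known exactly. Their poses are not given: they have to be found in the camera images.
- roll_stand: Fixed grey stand, base 150 x 150 x 10 mm, turned about the vertical at random. Origin on the table under the middle of the axle, z up; the axle lies along the stand's y. Uprights at y = -64 mm (105 mm high) and y = +71 mm (159 mm; its wide part, up to 94 mm, hides the lower half of the end disc; two 9 mm posts above it).
- label_roll (a joint): Angle of the white paper roll with its end disc (rad; 0 or any whole turns = slot exactly at the top; growing = the roll's top moves towards the stand's +x). It turns lightly (1 to 2 N at the paper) and stays where it is left; a fingertip pressing with 6 to 12 N drives it with little slip. More than 20 N dents the paper. Roll 0.65 kg.
- axle (a point): Middle of the roll's axle, 85 mm above the table. The paper spans y = -50 to +43 mm in the stand's frame, open from above. It is wound out of true: its surface lies anywhere from 52 to 64 mm from the axle, changing as it turns, so its height must be felt. The axle's stiff sprung bearings give about 1 mm downward per 5 N, 12 mm at most. The point is fixed to the stand.
- slot (a point): Mouth of the radial slot in the rim of the grey end disc (about 100 mm across, 14 mm thick, y = 48 to 62 mm in the stand's frame). Slot 16 mm wide, 16 mm deep, open at the rim; the point is mid-thickness, 49 mm from the axle. At the top it is 134 mm above the table, right under the guide hole. It starts in the lower half, hidden by the upright.
- guide_mouth (a point): Centre of the upper mouth of the guide hole, 159 mm above the table, at stand x = 0, y = +55 mm. The aluminium guide block (40 mm in x, 22 mm in y, z = 143 to 159 mm) stands out from the tall upright's posts over the end disc; its vertical through hole is 13 mm wide with a 2 mm chamfer. Axes as the stand's.
- lock_pin: Loose locking pin, upright, 80 g: steel shank 10 mm in diameter and 36 mm long with a tapered tip, under a black round head 24 mm in diameter and 36 mm tall. Origin at the tip of the shank, z up along the pin; head from 36 to 72 mm above the origin. It starts in the rest block. Seated, the head rests on the guide block, tip 36 mm below guide_mouth.
- pin_rest: Fixed aluminium rest block 50 x 50 x 45 mm with a 13 mm hole in its top, 40 mm deep, that holds the pin. Origin at the centre of its underside.
- gift_box: Bystander: closed pale gift box, 81 x 120 x 42 mm, origin at the centre of its underside.
- tape_roll: Bystander: roll of clear tape lying flat, 96 mm across, 45 mm tall, origin at the centre of its underside.
- coasters: Bystander: stack of square coasters, 97 x 97 x 21 mm, origin at the centre of its underside.
There are look-alikes about, which are no part of the job. Of the things that look like the roll_stand, the larger one is meant.

How it is judged:
By the outcome, as a careful person would: the job done as asked, in the order asked, and still so for the second after the job is handed in, with the robot touching nothing.
It also fails if it takes over 72 s, if anything falls off the work surface, if the arm or the gripper's body presses on something with over 40 N, if the wrist force passes 120 N, or if a joint passes its speed limit or range.

## Working session

There is one attempt and no reset: what is moved stays moved. The work goes in short steps, Python scripts to look and compute and a shell command to move; the robot and the scene stay as the last step left them, time stands still between calls to the robot, and variables do not carry over. Pictures are saved under pics/ and viewed, and the job is handed in when it is done.

```bash
ls; mkdir -p pics
python3 - <<'E'
from plant import manip, eyes
import cv2, numpy as np
print(manip.state(), manip.tcp_to_tips)
for n in ("scene","top"):
    p,d=eyes.read_camera(n); c=eyes.calibration(n)
    np.savez(f"pics/{n}0.npz",p=p,d=d)
    cv2.imwrite(f"pics/{n}0.png",p[:,:,::-1])
    R=np.array(c["R"]);t=np.array(c["t"])
    print(n,c["K"],c["D"],"cam at",-R.T@t, "fwd",R[2])
E
```

```text
pics
{'clock': 0.0, 'qpos': array([-8.84535806e+01,  1.48586396e+01,  8.80124858e+01, -8.57869480e-04,
        7.72352463e+01, -1.16195231e+01]), 'joint_velocities': array([-0.0376494 , -0.02321361,  0.03176521, -0.01851557, -0.00380184,
       -0.03528526]), 'joint_efforts': array([-6.68194953e-04, -4.46035194e+01, -2.90574539e+01, -3.57712697e-04,
        1.16530439e-02, -9.45805652e-06]), 'position': array([ 0.12527921, -0.53501916,  0.24947063]), 'tool_rot': array([[ 2.27775296e-01, -9.73713721e-01, -6.46992974e-05],
       [-9.73712019e-01, -2.27775022e-01,  1.85546507e-03],
       [-1.82142868e-03, -3.59630624e-04, -9.99998277e-01]]), 'ft_force': array([-0.32370923,  0.26266321,  0.05714446]), 'moment': array([0.01897668, 0.02331964, 0.01706794]), 'grip_width': 0.08573682294550734} 0.019
scene [[378.92977316   0.         249.81313774]
 [  0.         378.92977316 187.3533549 ]
 [  0.           0.           1.        ]] [-0.02750066  0.          0.          0.          0.        ] cam at [8.99852089e-04 9.63425328e-01 1.06740832e+00] fwd [ 0.37164518 -0.66904981 -0.64362428]
top [[364.4180182    0.         252.98111405]
 [  0.         364.4180182  188.74205995]
 [  0.           0.           1.        ]] [-0.02227797  0.          0.          0.          0.        ] cam at [ 0.47985455 -0.00614464  1.1800371 ] fwd [ 0.06067492 -0.00760245 -0.99812863]
```

View pics/scene0.png

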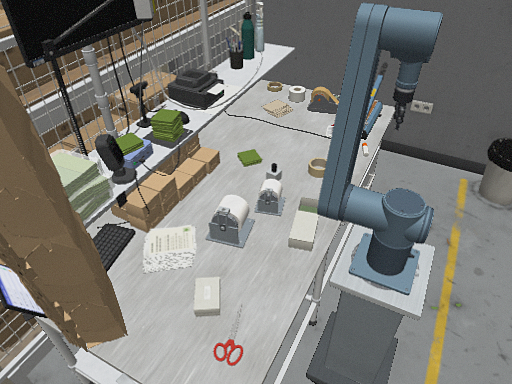

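View pics/top0.png

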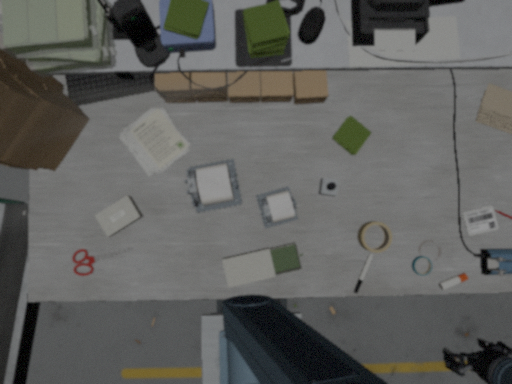

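Candidates seen in the top view: stands at (214,186), larger, and (277,206), smaller. The pin in its rest is at (328,187), the gift box at (118,215), tape-like rings at (374,235) and (425,258), and green squares at (351,135). I choose the stand at (214,186) and will check it in close crops.

```bash
cat > h.py <<'E'
from plant import manip, eyes
import cv2, numpy as np
def cal(n):
    c=eyes.calibration(n); return [np.array(c[k],float) for k in "KDRt"]
def ray(n,u,v):
    K,D,R,t=cal(n); q=cv2.undistortPoints(np.array([[[u,v]]],float),K,D)[0,0]
    return -R.T@t, R.T@np.array([q[0],q[1],1.])
def onz(n,u,v,z):
    o,r=ray(n,u,v); return o+r*(z-o[2])/r[2]
def proj(n,X):
    K,D,R,t=cal(n); return cv2.projectPoints(np.array(X,float).reshape(-1,1,3),cv2.Rodrigues(R)[0],t,K,D)[0][:,0]
def cloud(n,d):
    K,D,R,t=cal(n); h,w=d.shape; u,v=np.meshgrid(np.arange(w),np.arange(h))
    q=cv2.undistortPoints(np.stack([u,v],-1).reshape(-1,1,2).astype(float),K,D)[:,0]
    P=np.c_[q,np.ones(len(q))]*d.reshape(-1,1); return ((P-t)@R).reshape(h,w,3)
def look(tag):
    o={}
    for n in ("scene","top"):
        p,d=eyes.read_camera(n); np.savez(f"pics/{n}{tag}.npz",p=p,d=d); o[n]=(p,d)
    return o
def crop(p,u0,u1,v0,v1,s,f):
    cv2.imwrite(f,cv2.resize(p[v0:v1,u0:u1,::-1],None,fx=s,fy=s,interpolation=cv2.INTER_CUBIC))
E
python3 - <<'E'
from h import *
a=np.load("pics/top0.npz");b=np.load("pics/scene0.npz")
A=cv2.resize(a["p"][150:240,175:350,::-1],None,fx=4.5,fy=4.5,interpolation=cv2.INTER_CUBIC)
cv2.imwrite("pics/c1.png",A)
crop(b["p"],195,325,150,250,6,"pics/c2.png")
C=cloud("top",a["d"])
for u,v in [(214,185),(190,187),(186,187),(240,200),(277,206),(328,187),(332,187),(324,187),(118,215)]:
    print(u,v,C[v,u].round(3))
E
```

```text
214 185 [0.556 0.097 0.138]
190 187 [0.55  0.163 0.159]
186 187 [ 0.561  0.202 -0.   ]
240 200 [0.515 0.027 0.012]
277 206 [ 0.493 -0.084  0.11 ]
328 187 [ 0.548 -0.242  0.078]
332 187 [ 0.548 -0.253  0.083]
324 187 [ 0.55  -0.237  0.047]
118 215 [0.474 0.407 0.042]
```

View pics/c1.png

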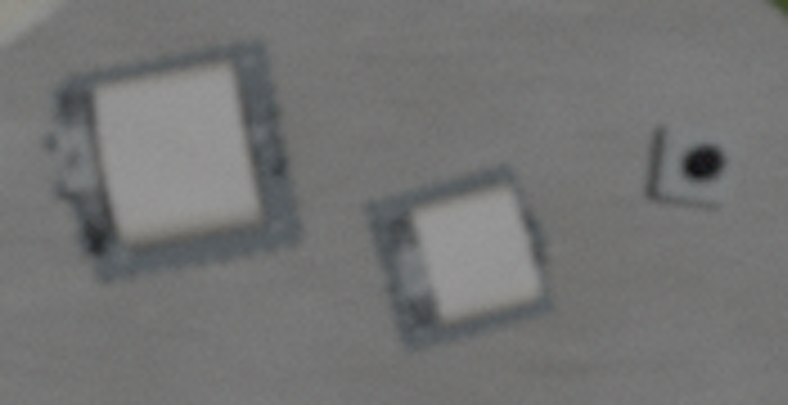

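View pics/c2.png

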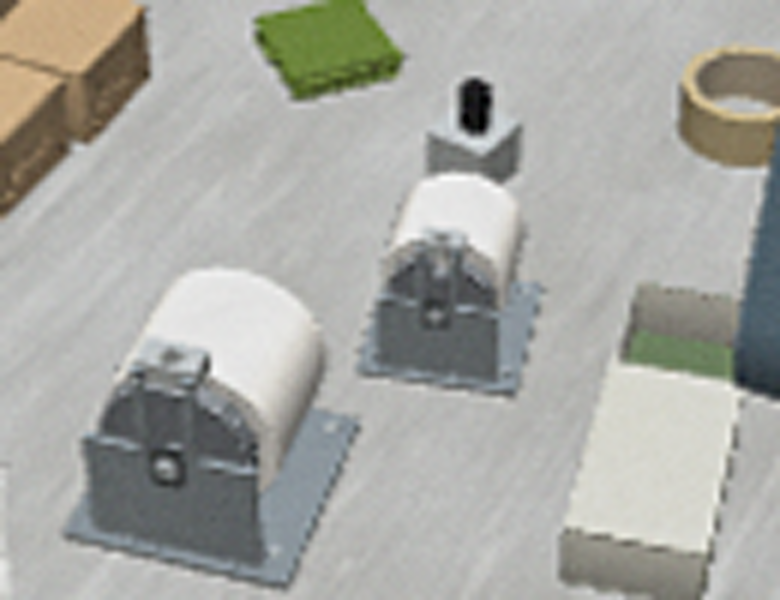

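The left stand (crop c1 at about (175,155), full image (214,186)) is the larger one. Its tall upright and guide block are on the left, and the pin sits in its rest at (332,186). Next I measure both poses.

Run:
```python
from h import *
P=[]
for n in ("top","scene"):
    a=np.load(f"pics/{n}0.npz"); C=cloud(n,a["d"]); 
    m=(a["d"]>0)&(abs(C[...,0]-.55)<.15)&(C[...,1]>0.0)&(C[...,1]<.25)
    Q=C[m]; flat=C[(a["d"]>0)&(abs(C[...,0]-.40)<.05)&(abs(C[...,1]-.2)<.05)]
    print(n,"table z",flat[:,2].mean(),flat[:,2].std())
    g=Q[(Q[:,2]>.152)&(Q[:,2]<.168)]; print("guide pts",len(g),g.mean(0),cv2.minAreaRect((g[:,:2]*1000).astype(np.float32)) if len(g)>4 else "")
    p=Q[(Q[:,2]>.1)&(Q[:,2]<.15)]; print("paper",len(p),cv2.minAreaRect((p[:,:2]*1000).astype(np.float32)), p[:,2].max())
    b=Q[(Q[:,2]>.005)]; r=cv2.minAreaRect((b[:,:2]*1000).astype(np.float32)); print("base",len(b),r)
    m2=(a["d"]>0)&(abs(C[...,0]-.55)<.06)&(abs(C[...,1]+.24)<.06); Q=C[m2]
    r=Q[(Q[:,2]>.04)&(Q[:,2]<.05)]; print("rest top",len(r),cv2.minAreaRect((r[:,:2]*1000).astype(np.float32)))
    h=Q[Q[:,2]>.055]; print("head",len(h),h.mean(0),h[:,2].max(),cv2.minEnclosingCircle((h[h[:,2]>.07][:,:2]*1000).astype(np.float32)))
# colour-based base outline in top
a=np.load("pics/top0.npz")["p"]
hsv=cv2.cvtColor(a,cv2.COLOR_RGB2HSV); 
for uv in [(235,205),(202,208),(200,220),(328,187),(214,185)]: print(uv,hsv[uv[1],uv[0]])
head=(a.max(2)<50)[170:205,310:350]; v,u=np.nonzero(head); print("dark px",len(u),u.mean()+310,v.mean()+170, onz("top",u.mean()+310,v.mean()+170,.075))
b=np.load("pics/scene0.npz")["p"]; s=(b.max(2)<50)[158:178,262:285]; v,u=np.nonzero(s);print("scene dark",len(u),u.mean()+262,v.mean()+158,onz("scene",u.mean()+262,v.mean()+158,.064))
```

```text
top table z -0.00016654300454518414 0.0022571923334897544
guide pts 119 [0.55527476 0.15845091 0.15843578] ((555.4002075195312, 160.04664611816406), (39.66356658935547, 31.554990768432617), 4.496257305145264)
paper 1315 ((561.630126953125, 106.35357666015625), (109.40009307861328, 140.59674072265625), 10.342999458312988) 0.1494339938540206
base 2621 ((550.7056884765625, 128.09617614746094), (242.99046325683594, 295.3190002441406), 89.99423217773438)
rest top 194 ((553.1784057617188, -252.70440673828125), (51.00437927246094, 50.04589080810547), 80.15086364746094)
head 60 [ 0.55267938 -0.2508962   0.07787818] 0.08586216578390514 ((553.2515869140625, -252.7574920654297), 11.59942626953125)
scene table z -0.0013230147982939927 0.002127269115757295
guide pts 71 [0.55462266 0.16703903 0.15674601] ((555.3048095703125, 168.06137084960938), (42.162288665771484, 32.578041076660156), 9.150485038757324)
paper 657 ((558.2481689453125, 120.99111938476562), (107.03689575195312, 128.44371032714844), 10.83306884765625) 0.14992469058601524
base 1846 ((560.7421264648438, 127.11980438232422), (312.793701171875, 214.2225799560547), 9.313722610473633)
rest top 55 ((553.5354614257812, -245.89332580566406), (56.687068939208984, 49.12562561035156), 84.04621124267578)
head 36 [ 0.55071731 -0.2440383   0.07061333] 0.08206106097376556 ((552.30126953125, -244.97532653808594), 12.067583084106445)
(235, 205) [90  5 98]
(202, 208) [103  17 104]
(200, 220) [ 30   2 111]
(328, 187) [105  57  27]
(214, 185) [ 30   2 146]
dark px 30 330.73333333333335 185.96666666666667 [ 0.55155106 -0.25157497  0.075     ]
scene dark 32 273.75 167.4375 [ 0.55027896 -0.24624695  0.064     ]
```

Run:
```python
from h import *
# base corners by color: grey-blue base mask in top view
a=np.load("pics/top0.npz"); A=a["p"]; C=cloud("top",a["d"])
px=[(60,85),(262,42),(300,240),(103,280)]
P=np.array([onz("top",175+u/4.5-.39,150+v/4.5-.39,.010) for u,v in px]); print(P.round(4))
d=P-np.roll(P,-1,0); print(np.hypot(d[:,0],d[:,1]))
c=P.mean(0); 
for i,j in [(1,0),(2,3)]: 
    e=P[j]-P[i]; print("yaw from y edges",np.degrees(np.arctan2(-e[0],e[1])))
for i,j in [(3,0),(2,1)]:
    e=P[j]-P[i]; print("yaw from x edges",np.degrees(np.arctan2(e[1],e[0])))
print("centre",c)
# depth-based base
m=(a["d"]>0)&(abs(C[...,0]-.555)<.11)&(abs(C[...,1]-.105)<.12)&(C[...,2]>.0055)
m=cv2.morphologyEx(m.astype(np.uint8),cv2.MORPH_OPEN,np.ones((3,3)))
n,l,s,ce=cv2.connectedComponentsWithStats(m); k=1+np.argmax(s[1:,4])
con=max(cv2.findContours((l==k).astype(np.uint8),0,2)[0],key=cv2.contourArea)
W=np.array([onz("top",u,v,.010)[:2]*1000 for u,v in con[:,0]],np.float32)
print(cv2.minAreaRect(W))
# scene: bright guide block top
b=np.load("pics/scene0.npz"); D=cloud("scene",b["d"])
# predicted overlay for pose
th=np.radians(10.5)
```

```text
[[0.6199 0.1936 0.01  ]
 [0.6485 0.0484 0.01  ]
 [0.506  0.0233 0.01  ]
 [0.4799 0.1639 0.01  ]]
[0.14801917 0.14478777 0.14303112 0.14316668]
yaw from y edges 11.160173800835215
yaw from y edges 10.516671973818713
yaw from x edges 11.987645031852557
yaw from x edges 10.000818911240655
centre [0.56356624 0.10730737 0.01      ]
((563.6370849609375, 116.50141143798828), (149.49063110351562, 165.67471313476562), 10.34781551361084)
```

Stand centre is about (0.564, 0.107) with yaw about 10.7°. I move above the paper with the fingers closed.

```bash
R='[0,0,0,-0.07,-0.077,0,255]'; 
python3 -m jog '[[[0,0,0,-0.07,-0.077,0,255],[0,0,0,-0.07,-0.077,0,255],[0,0,0,-0.07,-0.077,0,255],[0,0,0,-0.07,-0.077,0,255],[0,0,0,-0.07,-0.077,0,255]]]' 40
python3 -m jog '[[[0,0,0,-0.07,-0.077,0,255],[0,0,0,-0.07,-0.077,0,255],[0,0,0,-0.07,-0.077,0,255],[0,0,0,-0.07,-0.077,0,255],[0,0,0,-0.07,-0.077,0,255]]]'
python3 -m jog '[[[0,0,0,-0.07,-0.077,0,255],[0,0,0,-0.07,-0.077,0,255],[0,0,0,-0.07,-0.077,0,255],[0,0,0,-0.07,-0.077,0,255],[0,0,0.007,-0.07,-0.077,0,255]]]'
```

```text
clock: 0.72
position: [0.2735, -0.3196, 0.25]
tool_rot: [[0.227, -0.974, 0.0], [-0.974, -0.227, 0.0], [-0.0, -0.0, -1.0]]
ft_force: [0.7, -0.8, 0.4]
grip_width: -0.0002
clock: 1.35
position: [0.421, -0.1054, 0.2502]
tool_rot: [[0.228, -0.974, -0.0], [-0.974, -0.228, -0.0], [0.0, 0.0, -1.0]]
ft_force: [1.2, -0.8, -0.2]
grip_width: 0.0005
clock: 1.98
position: [0.5686, 0.1088, 0.2499]
tool_rot: [[0.184, -0.983, -0.001], [-0.983, -0.184, -0.0], [0.0, 0.001, -1.0]]
ft_force: [0.3, 0.0, -0.1]
grip_width: -0.0001
```

```bash
python3 -m jog '[[[0,0,0,0.005,0.03,0.04,255],[0,0,0,0.005,0.02,0.06,255],[0,0,0,0,0,0.04,255],[0,0,0,0,0,0,255],[0,0,0,0,0,0,255]]]'
python3 - <<'E'
from h import *
o=look("1"); print(manip.state()["position"])
crop(o["top"][0],165,295,130,230,6,"pics/d1.png"); crop(o["scene"][0],185,305,150,250,6,"pics/d2.png")
a=np.load("pics/top0.npz"); C=cloud("top",a["d"]); c=np.array([.564,.107]); th=np.radians(10.7)
X=(C[...,:2]-c)@np.array([[np.cos(th),-np.sin(th)],[np.sin(th),np.cos(th)]])
for x in range(-50,51,10):
    m=(a["d"]>0)&(abs(X[...,0]*1000-x)<5)&(abs(X[...,1]+.004)<.035); print(x,(C[m][:,2].mean()*1000).round(1), np.hypot(x,C[m][:,2].mean()*1000-85).round(1))
E
```

```text
clock: 2.6
position: [0.5449, 0.0977, 0.181]
tool_rot: [[0.185, -0.983, 0.001], [-0.983, -0.185, 0.0], [0.0, -0.001, -1.0]]
ft_force: [0.1, 0.6, 0.8]
grip_width: 0.0001
[0.54518821 0.09762881 0.18142543]
-50 110.9 56.3
-40 123.1 55.2
-30 130.7 54.7
-20 135.1 53.9
-10 137.3 53.2
0 138.3 53.3
10 136.9 52.9
20 133.8 52.7
30 128.8 53.1
40 120.4 53.4
50 106.6 54.5
```

View pics/d1.png

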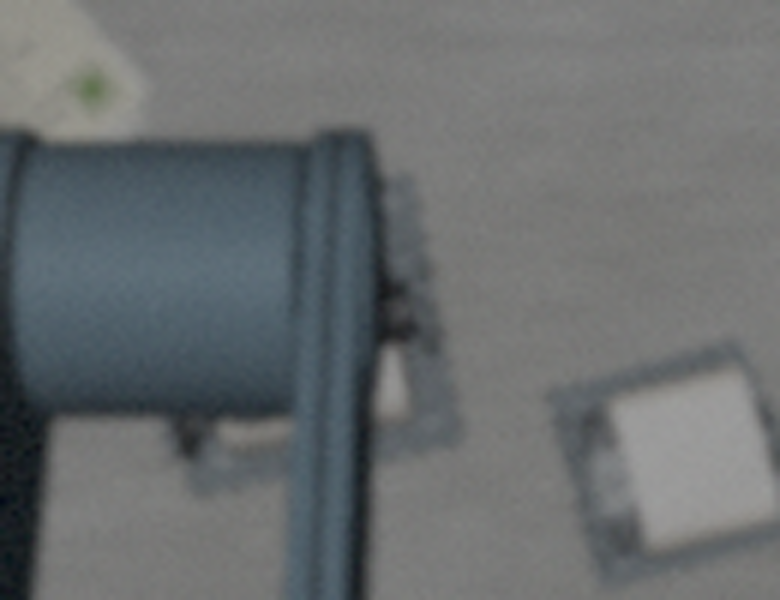

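View pics/d2.png

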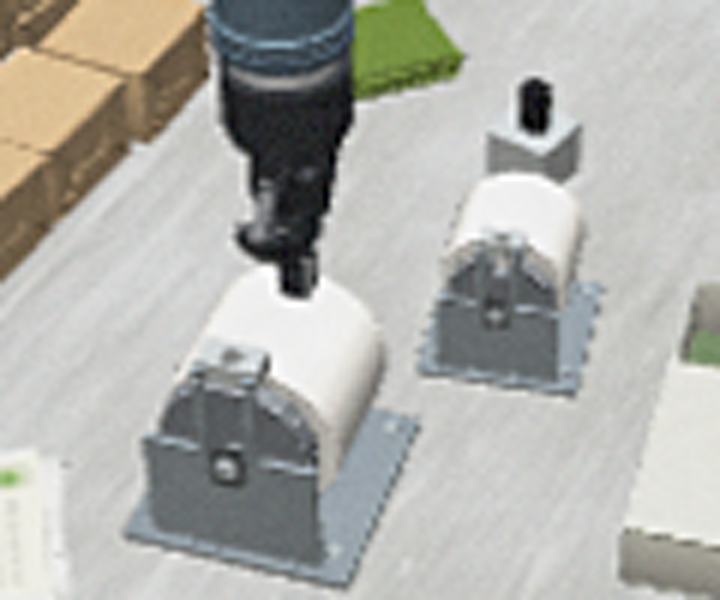

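The scene view shows the finger at (295,275) in the crop, just above the paper, and the guide and disc are clearly visible below. The slot isn't visible yet. The top view is blocked by the wrist. Now I feel for the paper.

```bash
python3 -m jog '[[[0,0,0,0,0,0.016,255],[0,0,0,0,0,0.01,255],[0,0,0,0,0,0.008,255],[0,0,0,0,0,0.004,255],[0,0,0,0,0,0,255]]]'
python3 -m jog '[[[0,0,0,0,0,0.002,255],[0,0,0,0,0,0.002,255],[0,0,0,0,0,0.002,255],[0,0,0,0,0,0,255],[0,0,0,0,0,0,255]]]'
```

```text
clock: 3.32
position: [0.5443, 0.0977, 0.1611]
tool_rot: [[0.185, -0.983, -0.0], [-0.983, -0.185, 0.0], [-0.0, 0.0, -1.0]]
ft_force: [-1.0, -0.1, 0.2]
grip_width: 0.0001
clock: 3.95
position: [0.5444, 0.0977, 0.1583]
tool_rot: [[0.185, -0.983, 0.0], [-0.983, -0.185, 0.0], [-0.0, -0.0, -1.0]]
ft_force: [0.2, 1.0, -0.1]
grip_width: 0.0001
```

```bash
python3 -m jog '[[[0,0,0,0,0,0.001,255],[0,0,0,0,0,0.001,255],[0,0,0,0,0,0.001,255],[0,0,0,0,0,0,255],[0,0,0,0,0,0,255]]]'
```

```text
clock: 4.58
position: [0.5444, 0.0977, 0.1568]
tool_rot: [[0.185, -0.983, 0.0], [-0.983, -0.185, -0.0], [0.0, -0.0, -1.0]]
ft_force: [-0.1, -0.4, -0.4]
grip_width: 0.0004
```

```bash
python3 -m jog '[[[0,0,0,0,0,0.001,255],[0,0,0,0,0,0.001,255],[0,0,0,0,0,0,255],[0,0,0,0,0,0,255],[0,0,0,0,0,0,255]]]'
```

```text
clock: 5.2
position: [0.5444, 0.0977, 0.1559]
tool_rot: [[0.185, -0.983, 0.0], [-0.983, -0.185, 0.0], [-0.0, -0.0, -1.0]]
ft_force: [0.8, 1.0, 1.8]
grip_width: -0.0
```

```bash
python3 -m jog '[[[0,0,0,0,0,0.001,255],[0,0,0,0,0,0.001,255],[0,0,0,0,0,0,255],[0,0,0,0,0,0,255],[0,0,0,0,0,0,255]]]'
```

```text
clock: 5.82
position: [0.5445, 0.0977, 0.1551]
tool_rot: [[0.185, -0.983, 0.0], [-0.983, -0.185, -0.0], [0.0, -0.0, -1.0]]
ft_force: [-1.1, -0.2, 5.8]
grip_width: 0.0004
```

```bash
python3 -m jog '[[[0,0,0,0,-0.004,0,255],[0,0,0,0,-0.004,-0.001,255],[0,0,0,0,-0.004,0,255],[0,0,0,0,-0.004,0,255],[0,0,0,0,-0.004,0,255]]]'
```

```text
clock: 6.45
position: [0.5544, 0.0994, 0.1561]
tool_rot: [[0.185, -0.983, 0.001], [-0.983, -0.185, -0.0], [0.0, -0.001, -1.0]]
ft_force: [-2.5, -1.8, 9.7]
grip_width: -0.0004
```

```bash
python3 -m jog '[[[0,0,0,0,-0.004,0,255],[0,0,0,0,-0.004,0,255],[0,0,0,0,-0.004,0,255],[0,0,0,0,-0.004,0,255],[0,0,0,0,-0.004,0,255]]]'
```

```text
clock: 7.08
position: [0.5645, 0.1012, 0.1565]
tool_rot: [[0.185, -0.983, 0.001], [-0.983, -0.185, -0.0], [0.001, -0.001, -1.0]]
ft_force: [-1.6, -1.0, 10.3]
grip_width: -0.0
```

```bash
python3 -m jog '[[[0,0,0,0,-0.006,0,255],[0,0,0,0,-0.006,0,255],[0,0,0,0,-0.006,0,255],[0,0,0,0,-0.006,0,255],[0,0,0,0,-0.006,0,255]]]'
```

```text
clock: 7.7
position: [0.5799, 0.104, 0.1567]
tool_rot: [[0.185, -0.983, 0.003], [-0.983, -0.185, -0.0], [0.001, -0.003, -1.0]]
ft_force: [0.1, -0.6, 8.1]
grip_width: 0.0003
```

```bash
python3 -m jog '[[[0,0,0,0,-0.006,0,255],[0,0,0,0,-0.006,0,255],[0,0,0,0,-0.006,0.001,255],[0,0,0,0,-0.006,0.001,255],[0,0,0,0,-0.006,0.001,255]]]'
```

```text
clock: 8.32
position: [0.594, 0.1066, 0.1541]
tool_rot: [[0.185, -0.983, 0.001], [-0.983, -0.185, -0.0], [0.001, -0.001, -1.0]]
ft_force: [-0.5, -1.3, 3.6]
grip_width: 0.0001
```

```bash
python3 -m jog '[[[0,0,0,0,0,-0.024,255],[0,0,0,0,0.02,0,255],[0,0,0,0,0.05,0,255],[0,0,0,0,0.05,0.002,255],[0,0,0,0,0,0.006,255]]]'
python3 - <<'E'
from h import *
p,d=eyes.read_camera("scene"); np.savez("pics/scene2.npz",p=p,d=d); crop(p,185,305,150,250,6,"pics/e2.png"); s=manip.state();print(s["position"],s["ft_force"])
E
```

```text
clock: 8.95
position: [0.5323, 0.0959, 0.1617]
tool_rot: [[0.185, -0.983, -0.002], [-0.983, -0.185, 0.0], [-0.0, 0.001, -1.0]]
ft_force: [0.7, -0.4, 0.2]
grip_width: -0.0003
[0.53358771 0.09587772 0.16146413] [ 0.32994068  0.02286405 -0.46202617]
```

View pics/e2.png

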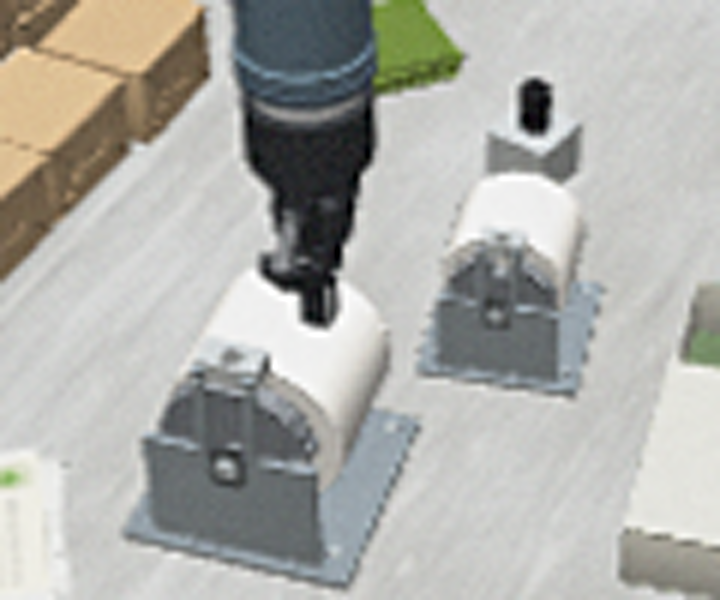

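The slot isn't visible yet: the upper disc between about (165,420) and (320,450) in the crop is unbroken. Next stroke.

```bash
python3 -m jog '[[[0,0,0,0,0,0.004,255],[0,0,0,0,0,0.003,255],[0,0,0,0,0,0.002,255],[0,0,0,0,0,0,255],[0,0,0,0,0,0,255]]]'
```

```text
clock: 9.62
position: [0.5349, 0.0958, 0.1576]
tool_rot: [[0.185, -0.983, 0.0], [-0.983, -0.185, -0.0], [0.0, -0.0, -1.0]]
ft_force: [-0.9, -0.1, 4.6]
grip_width: -0.0
```

```bash
python3 -m jog '[[[0,0,0,0,-0.004,-0.0006,255],[0,0,0,0,-0.004,-0.0008,255],[0,0,0,0,-0.004,-0.0008,255],[0,0,0,0,-0.004,-0.0008,255],[0,0,0,0,-0.004,-0.0008,255]]]'
```

```text
clock: 10.25
position: [0.5443, 0.0975, 0.1599]
tool_rot: [[0.185, -0.983, -0.0], [-0.983, -0.185, -0.0], [0.0, 0.0, -1.0]]
ft_force: [-3.9, -1.6, 9.1]
grip_width: -0.0003
```

```bash
python3 -m jog '[[[0,0,0,0,-0.005,-0.0006,255],[0,0,0,0,-0.005,-0.0006,255],[0,0,0,0,-0.005,-0.0004,255],[0,0,0,0,-0.005,-0.0004,255],[0,0,0,0,-0.005,-0.0002,255]]]'
```

```text
clock: 10.88
position: [0.5575, 0.0998, 0.1616]
tool_rot: [[0.185, -0.983, 0.002], [-0.983, -0.185, -0.0], [0.001, -0.002, -1.0]]
ft_force: [-1.8, -0.4, 10.1]
grip_width: -0.0001
```

```bash
python3 -m jog '[[[0,0,0,0,-0.005,0,255],[0,0,0,0,-0.005,0,255],[0,0,0,0,-0.005,0,255],[0,0,0,0,-0.005,0,255],[0,0,0,0,-0.005,0,255]]]'
```

```text
clock: 11.5
position: [0.5703, 0.1021, 0.1621]
tool_rot: [[0.185, -0.983, 0.003], [-0.983, -0.185, -0.0], [0.001, -0.003, -1.0]]
ft_force: [-1.5, -1.1, 12.4]
grip_width: -0.0003
```

```bash
python3 -m jog '[[[0,0,0,0,-0.005,-0.0006,255],[0,0,0,0,-0.005,-0.0004,255],[0,0,0,0,-0.005,0,255],[0,0,0,0,-0.005,0,255],[0,0,0,0,-0.005,0,255]]]'
```

```text
clock: 12.12
position: [0.5828, 0.1044, 0.1622]
tool_rot: [[0.185, -0.983, 0.004], [-0.983, -0.185, -0.0], [0.001, -0.004, -1.0]]
ft_force: [-0.4, -1.6, 7.8]
grip_width: 0.0003
```

```bash
python3 -m jog '[[[0,0,0,0,-0.005,0,255],[0,0,0,0,-0.005,0.0004,255],[0,0,0,0,-0.005,0.0006,255],[0,0,0,0,-0.005,0.0008,255],[0,0,0,0,-0.005,0.001,255]]]'
```

```text
clock: 12.75
position: [0.5944, 0.1066, 0.1598]
tool_rot: [[0.185, -0.983, 0.002], [-0.983, -0.185, -0.0], [0.001, -0.002, -1.0]]
ft_force: [0.7, -1.9, 5.1]
grip_width: -0.0002
```

```bash
python3 -m jog '[[[0,0,0,0,0,-0.024,255],[0,0,0,0,0.02,0,255],[0,0,0,0,0.05,0,255],[0,0,0,0,0.05,0.004,255],[0,0,0,0,0,0.004,255]]]'
python3 - <<'E'
from h import *
p,d=eyes.read_camera("scene"); np.savez("pics/scene3.npz",p=p,d=d); crop(p,185,305,150,250,6,"pics/e3.png"); s=manip.state();print(s["position"],s["ft_force"])
E
```

```text
clock: 13.38
position: [0.5321, 0.0959, 0.1671]
tool_rot: [[0.185, -0.983, -0.002], [-0.983, -0.185, 0.0], [-0.001, 0.002, -1.0]]
ft_force: [1.0, -0.6, -0.2]
grip_width: 0.0004
[0.5335172  0.09596105 0.16710996] [0.04703101 0.97237258 0.81012769]
```

View pics/e3.png

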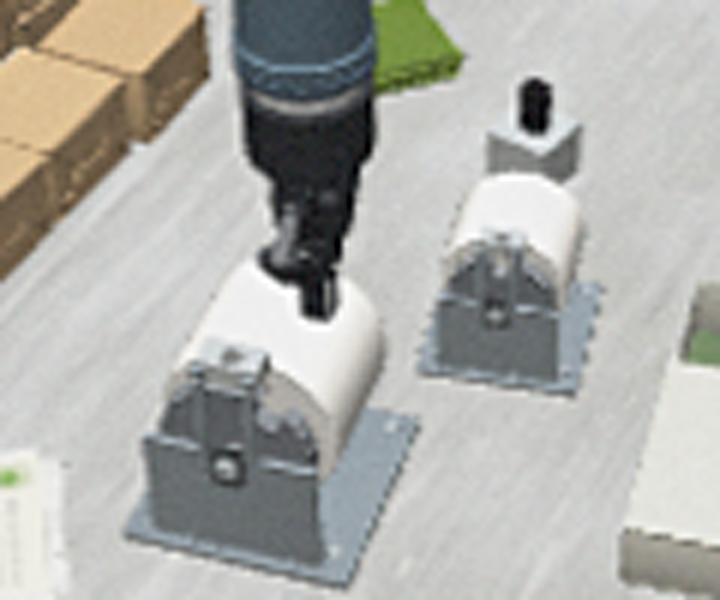

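Run:
```python
from h import *
ims=[]
for k in ("2","3"):
    p=np.load(f"pics/scene{k}.npz")["p"][203:240,205:243,::-1]
    ims.append(cv2.resize(cv2.convertScaleAbs(p,alpha=1.5),None,fx=10,fy=10,interpolation=cv2.INTER_CUBIC))
cv2.imwrite("pics/f3.png",np.hstack(ims))
# predicted disc geometry
c=np.array([.564,.107]); th=np.radians(10.7); ex=np.array([np.cos(th),np.sin(th),0]); ey=np.array([-np.sin(th),np.cos(th),0])
def S(x,y,z): return np.r_[c,0]+x*ex+y*ey+np.array([0,0,z])
for nm,q in [("axle",(0,.062,.085)),("top",(0,.062,.134)),("-x",( -.049,.062,.085)),("-45",(-.0347,.062,.1197)),("guide",(0,.055,.159)),("gfront",(0,.066,.159))]:
    uv=proj("scene",S(*q))[0]; print(nm,uv.round(1),((uv-[205,203])*10).round())
```

```text
axle [224.3 224.5] [193. 215.]
top [223.4 214.8] [184. 118.]
-x [237.1 227.3] [321. 243.]
-45 [232.9 219.6] [279. 166.]
guide [223.6 208.3] [186.  53.]
gfront [222.5 210.4] [175.  74.]
```

View pics/f3.png

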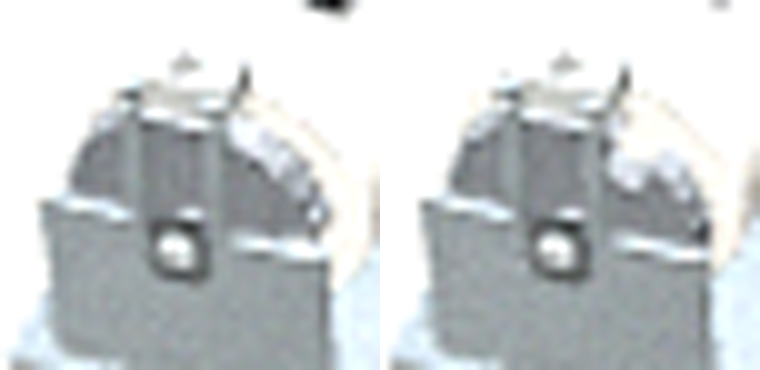

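The slot has appeared: a bright notch in the enlarged right panel at (635,165), about 45° before the top on the -x side. One more stroke of about 38°, then fine-tuning.

```bash
python3 -m jog '[[[0,0,0,0,0,0.004,255],[0,0,0,0,0,0.003,255],[0,0,0,0,0,0.002,255],[0,0,0,0,0,0,255],[0,0,0,0,0,0,255]]]'
```

```text
clock: 14.05
position: [0.5347, 0.0958, 0.163]
tool_rot: [[0.185, -0.983, 0.0], [-0.983, -0.185, 0.0], [0.0, -0.0, -1.0]]
ft_force: [-0.3, -0.3, 0.5]
grip_width: -0.0003
```

```bash
python3 -m jog '[[[0,0,0,0,0,0.001,255],[0,0,0,0,0,0.001,255],[0,0,0,0,0,0,255],[0,0,0,0,0,0,255],[0,0,0,0,0,0,255]]]'
```

```text
clock: 14.68
position: [0.5346, 0.0958, 0.1621]
tool_rot: [[0.185, -0.983, 0.0], [-0.983, -0.185, -0.0], [0.0, -0.0, -1.0]]
ft_force: [-0.6, 0.3, 3.6]
grip_width: -0.0002
```

```bash
python3 -m jog '[[[0,0,0,0,0,0.0016,255],[0,0,0,0,-0.004,-0.0006,255],[0,0,0,0,-0.004,-0.0006,255],[0,0,0,0,-0.004,-0.0006,255],[0,0,0,0,-0.004,-0.0006,255]]]'
```

```text
clock: 15.3
position: [0.5421, 0.0971, 0.163]
tool_rot: [[0.185, -0.983, -0.0], [-0.983, -0.185, -0.0], [0.0, 0.001, -1.0]]
ft_force: [-2.8, -0.9, 10.3]
grip_width: 0.0002
```

```bash
python3 -m jog '[[[0,0,0,0,-0.004,-0.0006,255],[0,0,0,0,-0.004,-0.0006,255],[0,0,0,0,-0.004,-0.0004,255],[0,0,0,0,-0.004,-0.0004,255],[0,0,0,0,-0.004,-0.0002,255]]]'
```

```text
clock: 15.92
position: [0.5529, 0.099, 0.1648]
tool_rot: [[0.185, -0.983, 0.002], [-0.983, -0.185, -0.0], [0.001, -0.002, -1.0]]
ft_force: [-3.0, -1.3, 10.5]
grip_width: 0.0
```

Travelled about 18 mm so far.

```bash
python3 -m jog '[[[0,0,0,0,-0.004,-0.0002,255],[0,0,0,0,-0.004,0,255],[0,0,0,0,-0.004,0,255],[0,0,0,0,-0.004,0,255],[0,0,0,0,-0.004,0,255]]]'
```

```text
clock: 16.55
position: [0.5632, 0.1009, 0.1651]
tool_rot: [[0.185, -0.983, 0.003], [-0.983, -0.185, -0.0], [0.001, -0.003, -1.0]]
ft_force: [-1.2, -0.4, 10.3]
grip_width: -0.0001
```

```bash
python3 -m jog '[[[0,0,0,0,-0.004,0,255],[0,0,0,0,-0.004,0,255],[0,0,0,0,-0.004,0,255],[0,0,0,0,-0.004,0,255],[0,0,0,0,0,0,255]]]'
python3 - <<'E'
from h import *
p,d=eyes.read_camera("scene"); np.savez("pics/scene4.npz",p=p,d=d); 
ims=[]
for k in ("3","4"):
    p=np.load(f"pics/scene{k}.npz")["p"][203:240,205:243,::-1]
    ims.append(cv2.resize(cv2.convertScaleAbs(p,alpha=1.3),None,fx=10,fy=10,interpolation=cv2.INTER_CUBIC))
cv2.imwrite("pics/f4.png",np.hstack(ims))
E
```

```text
clock: 17.18
position: [0.5714, 0.1023, 0.1652]
tool_rot: [[0.185, -0.983, 0.004], [-0.983, -0.185, -0.0], [0.001, -0.004, -1.0]]
ft_force: [-0.3, 0.1, 10.9]
grip_width: 0.0003
```

View pics/f4.png

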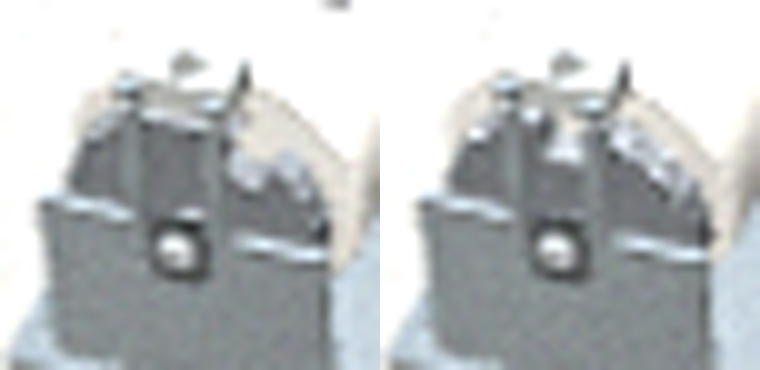

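Run:
```python
from h import *
p3=np.load("pics/scene3.npz")["p"].astype(int).sum(2)//3; p=np.load("pics/scene4.npz")["p"].astype(int).sum(2)//3
print("cols",list(range(214,232)))
for v in range(210,222): print(v,p[v,214:232], p3[v,214:232])
c=np.array([.564,.107]); th=np.radians(10.7); ex=np.array([np.cos(th),np.sin(th),0]); ey=np.array([-np.sin(th),np.cos(th),0])
def S(x,y,z): return np.r_[c,0]+x*ex+y*ey+np.array([0,0,z])
for ph in (0,5,10):
  for r in (.033,.041,.049):
    P=[]
    for w in (-.008,0,.008):
        a=np.radians(ph); x=-r*np.sin(a)+w*np.cos(a); z=.085+r*np.cos(a)+w*np.sin(a)
        P.append(proj("scene",S(x,.062,z))[0].round(1))
    print(ph,r,*P)
for q in [(0,.055,.159),(-.02,.066,.159),(.02,.066,.159),(-.02,.066,.143),(.02,.066,.143)]: print("guide",q,proj("scene",S(*q))[0].round(1))
```

```text
cols [214, 215, 216, 217, 218, 219, 220, 221, 222, 223, 224, 225, 226, 227, 228, 229, 230, 231]
210 [232 226 174 150 169 193 214 194 149 156 176 216 222 225 173  87 238 247] [218 232 184 153 171 187 219 197 151 154 175 212 222 223 174  89 231 247]
211 [187 162 165 176 152 135 127 152 163 194 204 213 220 226 140  74 235 249] [215 184 168 172 152 133 130 154 156 193 200 212 218 225 139  72 175 236]
212 [165 173 126 103  70 120 137 134 137 132 132 136 143 143 105 117 146 189] [167 169 123 100  72 117 138 135 132 134 133 133 145 150 105 126 162 157]
213 [174 178 151 159 116 133 148 134 137 139 137 161 183 139  99 163 177 169] [165 173 153 158 113 123 146 142 139 136 136 159 181 135 103 152 178 170]
214 [171 162 138 113  90 159 186 114 131 157 127 109  84 101 138 171 171 175] [161 146 132 110  88 150 171 165 156 150 130 115  90  99 135 129 159 170]
215 [164 144 130 106  95 103 112  71 110 169 176 154 116 134 132 161 140 161] [133 143 119 101  99  69  96 100 127 145 164 155 117 118 149 142 164 173]
216 [193 152  87  98 101  86  83  69 126 173 161 115  97  79 157 176 160 157] [140 110  81  
[... 776 characters left out ...]
93  93  93  88  94 110  85  89 133 154 106]
0 0.033 [225.8 218.5] [223.7 218. ] [221.6 217.6]
0 0.041 [225.7 216.9] [223.5 216.4] [221.4 216. ]
0 0.049 [225.5 215.2] [223.4 214.8] [221.3 214.4]
5 0.033 [226.6 218.8] [224.4 218.2] [222.3 217.6]
5 0.041 [226.6 217.2] [224.5 216.7] [222.4 216.1]
5 0.049 [226.7 215.7] [224.5 215.1] [222.4 214.5]
10 0.033 [227.3 219.2] [225.2 218.4] [223.1 217.7]
10 0.041 [227.5 217.7] [225.4 216.9] [223.3 216.2]
10 0.049 [227.8 216.1] [225.7 215.4] [223.5 214.7]
guide (0, 0.055, 0.159) [223.6 208.3]
guide (-0.02, 0.066, 0.159) [227.9 211.5]
guide (0.02, 0.066, 0.159) [217.2 209.3]
guide (-0.02, 0.066, 0.143) [228.2 214.8]
guide (0.02, 0.066, 0.143) [217.5 212.6]
```

Run:
```python
from h import *
c=np.array([.564,.107]); th=np.radians(10.7); ex=np.array([np.cos(th),np.sin(th),0]); ey=np.array([-np.sin(th),np.cos(th),0])
def S(x,y,z): return np.r_[c,0]+x*ex+y*ey+np.array([0,0,z])
b=np.array([-.4,.7])
def pt(ph,r,w,y):
    a=np.radians(ph); return (proj("scene",S(-r*np.sin(a)+w*np.cos(a),y,.085+r*np.cos(a)+w*np.sin(a)))[0]+b).round(1)
for ph in (-5,0,5,35,40,45): print(ph,"floor front",pt(ph,.033,-.008,.062),pt(ph,.033,.008,.062),"floor back",pt(ph,.033,-.008,.048),pt(ph,.033,.008,.048),"mouth front",pt(ph,.049,-.008,.062),pt(ph,.049,.008,.062))
p=np.load("pics/scene3.npz")["p"].astype(int).sum(2)//3
print(list(range(224,242)))
for v in range(210,228): print(v,p[v,224:242])
```

```text
-5 floor front [224.6 218.9] [220.5 218.3] floor back [226.  216.2] [221.8 215.7] mouth front [224.  215.6] [219.8 215. ]
0 floor front [225.4 219.2] [221.2 218.3] floor back [226.7 216.5] [222.6 215.7] mouth front [225.1 215.9] [220.9 215.1]
5 floor front [226.2 219.5] [221.9 218.3] floor back [227.5 216.8] [223.3 215.7] mouth front [226.3 216.4] [222.  215.2]
35 floor front [230.2 222.3] [226.6 219.7] floor back [231.5 219.6] [227.9 217. ] mouth front [232.4 220.1] [228.8 217.6]
40 floor front [230.7 222.8] [227.3 220.1] floor back [232.  220.1] [228.6 217.4] mouth front [233.3 220.9] [229.9 218.2]
45 floor front [231.2 223.4] [228.  220.5] floor back [232.5 220.7] [229.3 217.8] mouth front [234.  221.8] [230.9 218.9]
[224, 225, 226, 227, 228, 229, 230, 231, 232, 233, 234, 235, 236, 237, 238, 239, 240, 241]
210 [175 212 222 223 174  89 231 247 243 241 239 240 240 238 238 236 233 227]
211 [200 212 218 225 139  72 175 236 244 244 242 239 239 238 238 235 229 222]
212 [133 133 145 150 105 126 162 157 182 235 245 240 239 238 236 234 225 222]
213 [136 159 181 135 103 152 178 170 166 155 
[... 424 characters left out ...]
19 [ 88 106 108 110 152 154 149 146 146 154 155 150 164 175 170 166 176 163]
220 [ 89 108 107  95 143 153 154 128 105 144 154 120 155 173 170 169 182 158]
221 [ 88  94 110  85  89 133 154 106  79  93 123 126 125 159 170 170 176 150]
222 [ 92  97 107  90  89  74  84  87  92  87 115 143 103 150 172 175 174 141]
223 [105  98 101  92  94  91  88  87  94  90  89  93  84 117 157 168 173 148]
224 [159 119 102  92  91  89  93  93  89  94  91  98  97 120 163 172 166 135]
225 [ 47  82 102  93  93  94  89  92  87  93  90  87 113  69 143 168 168 132]
226 [ 58  85 105  99 118 128 127 110 100  96  93  91  66  51 145 166 163 148]
227 [ 93  64 100 104 124 146 169 188 165 152 130 112 105  93 150 170 159 163]
```

The slot notch now shows between the posts (enlarged right panel, about (568,155)). It's within a few degrees of the top. I lift straight off, open the fingers and head for the pin. I also work out the guide position relative to the pin.

```bash
python3 -m jog '[[[0,0,0,0,0,-0.01,255],[0,0,0,0,0,-0.05,255],[0,0,0,0,0,-0.06,255],[0,0,0,0,0,-0.06,255],[0,0,0,0.05,0.014,0,0]]]'
python3 -m jog '[[[0,0,0,0.1,0.024,0,0],[0,0,0,0.1,0.024,0,0],[0,0,0,0.1,0.024,0,0],[0,0,0,0.1,0.024,0,0],[0,0,0,0.1,0.024,0,0]]]'
python3 -m jog '[[[0,0,0,0.1,0.024,0,0],[0,0,0,0.033,0.01,0,0],[0,0,0,0,0,0,0],[0,0,0,0,0,0,0],[0,0,0,0,0,0,0]]]'
python3 - <<'E'
from h import *
o=look("5"); print(manip.state()["position"])
crop(o["top"][0],175,305,150,250,6,"pics/g1.png"); p=o["scene"][0]
A=cv2.resize(cv2.convertScaleAbs(p[203:240,205:243,::-1],alpha=1.3),None,fx=10,fy=10,interpolation=cv2.INTER_CUBIC)
B=cv2.resize(p[130:190,235:300,::-1],(401,370),interpolation=cv2.INTER_CUBIC); cv2.imwrite("pics/g2.png",np.hstack([A,B]))
E
```

```text
clock: 17.85
position: [0.5688, 0.0776, 0.2557]
tool_rot: [[0.187, -0.982, 0.004], [-0.982, -0.187, 0.0], [0.0, -0.004, -1.0]]
ft_force: [-0.2, -0.5, 0.3]
grip_width: 0.0171
clock: 18.48
position: [0.5544, -0.1816, 0.2528]
tool_rot: [[0.185, -0.983, -0.001], [-0.983, -0.185, 0.001], [-0.001, 0.001, -1.0]]
ft_force: [1.4, -0.1, 0.0]
grip_width: 0.0852
clock: 19.1
position: [0.5508, -0.247, 0.2537]
tool_rot: [[0.187, -0.982, 0.0], [-0.982, -0.187, 0.0], [-0.0, -0.0, -1.0]]
ft_force: [-0.0, 0.0, -0.2]
grip_width: 0.0854
[ 0.55076309 -0.24731483  0.25374144]
```

View pics/g1.png

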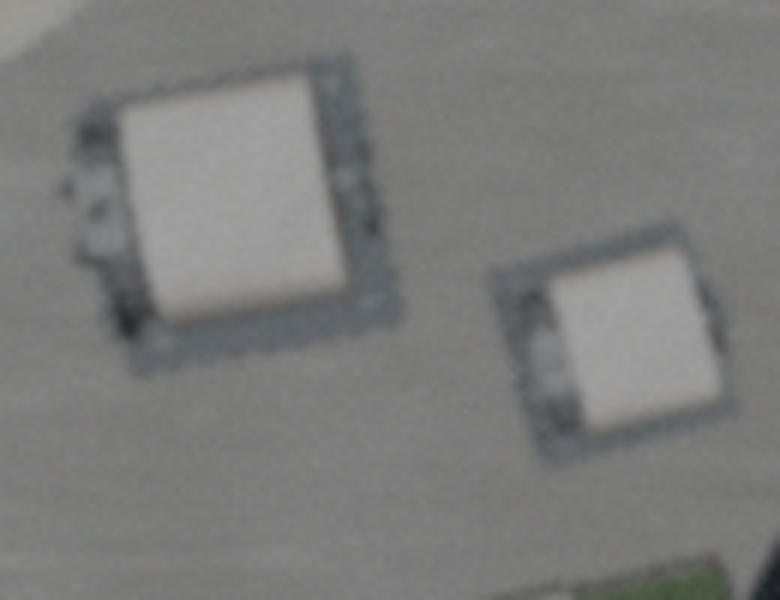

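View pics/g2.png

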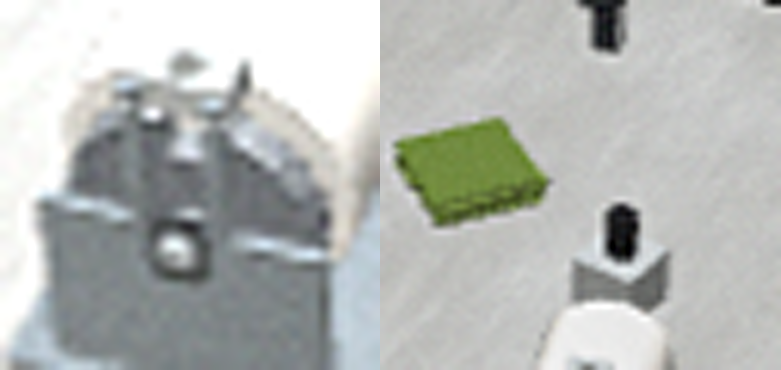

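The slot still sits between the posts at panel pixel (186,145), centred. The top view shows the guide hole at crop (98,208). The open finger, seen in the right panel at (605,25), is above the pin at (622,232).

Run:
```python
from h import *
t0=np.load("pics/top0.npz")["p"].astype(float).mean(2);t5=np.load("pics/top5.npz")["p"].astype(float).mean(2)
s0=np.load("pics/scene0.npz")["p"].astype(float).mean(2);s5=np.load("pics/scene5.npz")["p"].astype(float).mean(2)
print(t5[180:189,186:197].astype(int)); print(s5[205:213,217:230].astype(int))
def cen(im,u0,u1,v0,v1,thr):
    w=np.clip(thr-im[v0:v1,u0:u1],0,None); v,u=np.mgrid[v0:v1,u0:u1]; return (w*u).sum()/w.sum(),(w*v).sum()/w.sum()
for nm,im in(("t0",t0),("t5",t5)):
    q=cen(im,189,194,182,187,np.median(im[181:188,188:195])-4); print(nm,"hole",q,onz("top",*q,.158).round(4))
for nm,im in(("s0",s0),("s5",s5)):
    q=cen(im,220,226,207,211,205); print(nm,"hole",q,onz("scene",*q,.157).round(4))
# pin head: top silhouette mean height; scene silhouette centroid z .063
for nm,im,cam,box,z in(("t0",t0,"top",(320,342,176,198),.073),("s0",s0,"scene",(264,284,158,178),.063),("s5",s5,"scene",(264,284,158,178),.063)):
    q=cen(im,*box,75); print(nm,"pin",q,onz(cam,*q,z).round(4))
```

```text
[[106 113 126 128 131 132 131 127 118 112 130]
 [ 96 111 126 128 130 130 131 127 123 116 129]
 [100 113 124 127 125 126 123 124 121 116 128]
 [111 115 123 125 119 112 109 117 120 115 126]
 [118 120 122 120 105  98 105 116 118 114 120]
 [123 123 121 113 100  97 104 119 121 117 113]
 [127 123 120 116 106 104 115 122 124 119 114]
 [124 119 121 121 118 118 122 125 128 120 117]
 [124 121 119 123 125 127 129 128 129 124 116]]
[[234 235 235 231 235 236 234 236 234 236 235 235 235]
 [238 232 217 213 220 227 234 236 235 236 236 235 235]
 [239 223 204 206 203 203 200 211 213 227 228 234 238]
 [238 215 202 203 208 167 137 166 194 201 203 204 216]
 [207 201 208 215 183 125 113 119 155 195 208 202 135]
 [146 161 180 207 184 147 148 165 200 212 216 162  85]
 [166 145 126 124 143 150 188 194 206 212 214 133  70]
 [ 97  70 111 130 132 122 124 128 133 138 137 102 116]]
t0 hole (np.float64(190.58854166666669), np.float64(185.04166666666669)) [0.5553 0.1612 0.158 ]
t5 hole (np.float64(190.91729323308272), np.float64(184.67418546365917)) [0.5563 0.1603 0.158 ]
s0 hole (np.float64(222.887734718338), np.float64(208.88853375948864)) [0.5558 0.1629 0.157 ]
s5 hole (np.float64(223.03924490809734), np.float64(209.01241927471435)) [0.555  0.1632 0.157 ]
t0 pin (np.float64(330.6663162321279), np.float64(185.9468040370059)) [ 0.5517 -0.2518  0.073 ]
s0 pin (np.float64(273.75871365299446), np.float64(167.45580589254766)) [ 0.5507 -0.2473  0.063 ]
s5 pin (np.float64(273.7217460633845), np.float64(167.48694438907714)) [ 0.5508 -0.2471  0.063 ]
```

```bash
python3 -m jog '[[[0,0,0,0.004,-0.001,0.06,0],[0,0,0,0,0,0.09,0],[0,0,0,0,0,0.08,0],[0,0,0,0,0,0.06,0],[0,0,0,0,0,0.03,0]]]'
python3 -m jog '[[[0,0,0,0,0,0.02,0],[0,0,0,0,0,0.02,0],[0,0,0,0,0,0.012,0],[0,0,0,0,0,0.001,0],[0,0,0,0,0,0,0]]]'
python3 - <<'E'
from h import *
p,d=eyes.read_camera("scene"); crop(p,235,305,120,190,8,"pics/i2.png"); print(manip.state()["position"],manip.state()["ft_force"])
E
```

```text
clock: 19.82
position: [0.5507, -0.2494, 0.0918]
tool_rot: [[0.186, -0.983, -0.002], [-0.983, -0.186, 0.002], [-0.002, 0.002, -1.0]]
ft_force: [1.2, 0.5, -0.2]
grip_width: 0.0848
clock: 20.45
position: [0.5516, -0.2508, 0.0675]
tool_rot: [[0.185, -0.983, 0.001], [-0.983, -0.185, -0.0], [0.001, -0.001, -1.0]]
ft_force: [-0.3, 0.2, -0.7]
grip_width: 0.0853
[ 0.55163121 -0.25075549  0.06750446] [-1.11416658  0.40397538 -0.51208829]
```

View pics/i2.png

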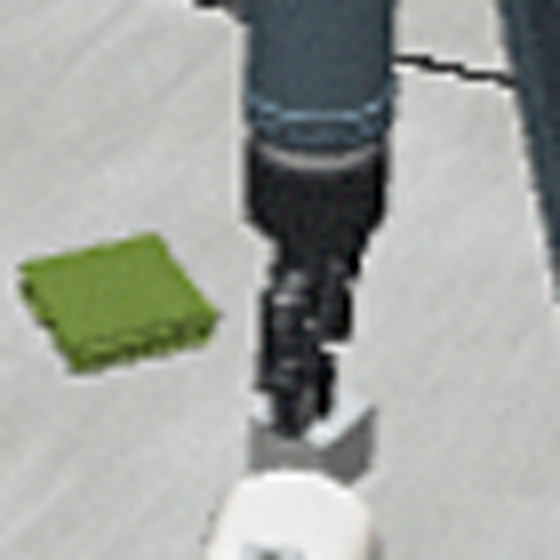

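The gripper is down around the pin: finger at (295,390), block at (310,440) in the crop. Closing.

```bash
python3 -m jog '[[[0,0,0,0,0,0,120],[0,0,0,0,0,0,160],[0,0,0,0,0,0,200],[0,0,0,0,0,0,255],[0,0,0,0,0,0,255]]]' 40
python3 -m jog '[[[0,0,0,0,0,0,255],[0,0,0,0,0,0,255],[0,0,0,0,0,0,255],[0,0,0,0,0,0,255],[0,0,0,0,0,0,255]]]'
```

```text
clock: 21.12
position: [0.5517, -0.251, 0.0674]
tool_rot: [[0.185, -0.983, 0.001], [-0.983, -0.185, -0.001], [0.001, -0.001, -1.0]]
ft_force: [0.7, -2.6, 1.3]
grip_width: 0.0229
clock: 21.75
position: [0.5517, -0.251, 0.0673]
tool_rot: [[0.185, -0.983, 0.001], [-0.983, -0.185, -0.001], [0.001, -0.001, -1.0]]
ft_force: [1.3, -4.7, 3.0]
grip_width: 0.0227
```

The pin is gripped. The -4.7 N along y suggests the block's hole lies about 1.5–2 mm further in -y than I placed it, so I'll shift the guide estimate the same way, to about (0.556, 0.159). Lift and carry.

```bash
python3 -m jog '[[[0,0,0,0,0,-0.02,255],[0,0,0,0,0,-0.04,255],[0,0,0,0,0,-0.06,255],[0,0,0,0,0,-0.08,255],[0,0,0,0,0,-0.08,255]]]' 60
python3 -m jog '[[[0,0,0,0,0,-0.06,255],[0,0,0,-0.04,-0.008,-0.026,255],[0,0,0,-0.08,-0.016,0,255],[0,0,0,-0.09,-0.018,0,255],[0,0,0,-0.09,-0.018,0,255]]]'
python3 -m jog '[[[0,0,0,-0.09,-0.018,0,255],[0,0,0,-0.09,-0.018,0,255],[0,0,0,-0.09,-0.018,0,255],[0,0,0,-0.09,-0.018,0,255],[0,0,0,-0.08,-0.016,0,255]]]'
python3 -m jog '[[[0,0,0,-0.05,-0.01,0,255],[0,0,0,-0.03,-0.006,0,255],[0,0,0,-0.014,-0.004,0,255],[0,0,0,0,0,0,255],[0,0,0,0,0,0,255]]]'
```

```text
clock: 22.38
position: [0.5502, -0.2489, 0.2066]
tool_rot: [[0.185, -0.983, -0.004], [-0.983, -0.185, 0.004], [-0.004, 0.003, -1.0]]
ft_force: [0.4, -0.3, -0.2]
grip_width: 0.0225
clock: 23.0
position: [0.5515, -0.0941, 0.2481]
tool_rot: [[0.185, -0.983, -0.004], [-0.983, -0.185, 0.003], [-0.004, 0.003, -1.0]]
ft_force: [0.7, 0.4, -1.7]
grip_width: 0.0224
clock: 23.62
position: [0.5532, 0.13, 0.2482]
tool_rot: [[0.186, -0.983, -0.005], [-0.983, -0.186, 0.001], [-0.002, 0.005, -1.0]]
ft_force: [0.2, 0.5, -0.5]
grip_width: 0.022
clock: 24.25
position: [0.5569, 0.1739, 0.2499]
tool_rot: [[0.184, -0.983, -0.0], [-0.983, -0.184, -0.0], [0.0, 0.0, -1.0]]
ft_force: [1.1, 0.3, -0.3]
grip_width: 0.0226
```

```bash
python3 -m jog '[[[0,0,0,0.015,0.004,0.01,255],[0,0,0,0.014,0.003,0.015,255],[0,0,0,0,0,0.015,255],[0,0,0,0,0,0,255],[0,0,0,0,0,0,255]]]'
python3 - <<'E'
from h import *
s=manip.state(); P=s["position"]; print(P,s["ft_force"])
o=look("6"); p=o["scene"][0]
A=cv2.resize(p[185:240,195:250,::-1],None,fx=9,fy=9,interpolation=cv2.INTER_CUBIC); cv2.imwrite("pics/j2.png",A)
tip=P+np.array([0,0,-.058]); print("tip proj",(proj("scene",tip)[0]), "crop",(proj("scene",tip)[0]-[195,185])*9+4)
g=p.astype(int).mean(2).astype(int)
print(list(range(216,230)))
for v in range(196,213): print(v,g[v,216:230])
E
```

```text
clock: 24.88
position: [0.5562, 0.16, 0.23]
tool_rot: [[0.185, -0.983, -0.0], [-0.983, -0.185, 0.0], [-0.0, 0.0, -1.0]]
ft_force: [0.8, 0.5, -1.7]
grip_width: 0.0222
[0.55616708 0.15997149 0.2300009 ] [ 0.82135264  0.54413147 -1.72434891]
tip proj [222.95027642 205.21221071] crop [255.55248782 185.90989637]
[216, 217, 218, 219, 220, 221, 222, 223, 224, 225, 226, 227, 228, 229]
196 [182  93  32  44  28  67 105  72   9 125 254 249 241 240]
197 [210 117  24  39  27  70 119  77   0 126 245 244 238 240]
198 [214 123  15  42  27  35 112  77   7 194 247 243 239 239]
199 [226 134  27  32  26  38 113  80 106 243 247 241 240 239]
200 [218 178 115  87  71  53 110 107 252 253 241 239 240 239]
201 [211 213 228 241 221 149 112 120 245 248 241 238 240 239]
202 [208 193 229 248 255 194 101 110 242 247 241 238 240 240]
203 [206 216 235 244 252 186 102  76 237 246 242 240 240 239]
204 [206 229 239 242 249 201 110  79 237 246 241 239 240 240]
205 [225 240 240 240 247 199 113  88 233 244 240 240 238 238]
206 [229 241 238 226 223 197 147 170 241 242 242 241 241 240]
207 [243 243 228 216 214 223 222 219 223 224 232 236 240 241]
208 [245 241 223 215 214 220 182 146 174 205 211 209 211 221]
209 [236 215 209 217 222 197 131 119 124 163 208 217 217 143]
210 [150 156 167 189 216 193 151 154 174 212 220 221 173  88]
211 [168 177 151 135 131 153 162 196 200 214 218 223 139  76]
212 [124 101  68 115 134 135 137 134 133 140 143 145 102 120]
```

View pics/j2.png

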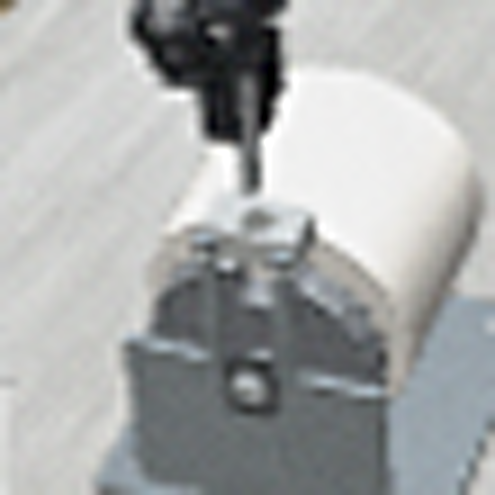

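Run:
```python
from h import *
P=manip.state()["position"]
b=np.array([222.35,206.0])-proj("scene",P+[0,0,-.058])[0]; print("bias",b)
for z in (.156,.159): 
    q=np.array([223.03,209.0])-b; X=onz("scene",q[0],q[1],z); print(z,X, "move",X-P)
```

```text
bias [-0.54601203  0.83390923]
0.156 [0.55619344 0.15772894 0.156     ] move [-8.76568200e-05 -2.38259158e-03 -7.42877508e-02]
0.159 [0.55436563 0.16038097 0.159     ] move [-0.00191547  0.00026945 -0.07128775]
```

The pin tip is at crop (250,190), just above the guide hole at (257,217). A small correction, then a slow descent.

```bash
python3 -m jog '[[[0,0,0,0.001,0.002,0.006,255],[0,0,0,0,0,0.006,255],[0,0,0,0,0,0.006,255],[0,0,0,0,0,0.004,255],[0,0,0,0,0,0,255]]]'
python3 -m jog '[[[0,0,0,0,0,0.003,255],[0,0,0,0,0,0.003,255],[0,0,0,0,0,0.003,255],[0,0,0,0,0,0.002,255],[0,0,0,0,0,0,255]]]'
```

```text
clock: 25.6
position: [0.5551, 0.1592, 0.2188]
tool_rot: [[0.185, -0.983, -0.0], [-0.983, -0.185, -0.0], [-0.0, 0.0, -1.0]]
ft_force: [-0.5, 0.1, -1.3]
grip_width: 0.0223
clock: 26.22
position: [0.5551, 0.1592, 0.2134]
tool_rot: [[0.185, -0.983, -0.0], [-0.983, -0.185, -0.0], [-0.0, 0.0, -1.0]]
ft_force: [-0.8, 0.6, -1.4]
grip_width: 0.0223
```

```bash
python3 -m jog '[[[0,0,0,0,0,0.002,255],[0,0,0,0,0,0.002,255],[0,0,0,0,0,0.002,255],[0,0,0,0,0,0.002,255],[0,0,0,0,0,0,255]]]'
```

```text
clock: 26.85
position: [0.5552, 0.1592, 0.2094]
tool_rot: [[0.185, -0.983, -0.0], [-0.983, -0.185, -0.0], [-0.0, 0.0, -1.0]]
ft_force: [-0.6, -0.2, -1.4]
grip_width: 0.0223
```

```bash
python3 -m jog '[[[0,0,0,0,0,0.002,255],[0,0,0,0,0,0.002,255],[0,0,0,0,0,0.002,255],[0,0,0,0,0,0.002,255],[0,0,0,0,0,0,255]]]'
```

```text
clock: 27.48
position: [0.5551, 0.1592, 0.2054]
tool_rot: [[0.185, -0.983, -0.0], [-0.983, -0.185, -0.0], [-0.0, 0.0, -1.0]]
ft_force: [0.5, 0.0, -1.4]
grip_width: 0.0222
```

```bash
python3 -m jog '[[[0,0,0,0,0,0.003,255],[0,0,0,0,0,0.003,255],[0,0,0,0,0,0.003,255],[0,0,0,0,0,0.003,255],[0,0,0,0,0,0,255]]]'
```

```text
clock: 28.1
position: [0.5551, 0.1592, 0.1993]
tool_rot: [[0.185, -0.983, -0.0], [-0.983, -0.185, -0.0], [-0.0, 0.0, -1.0]]
ft_force: [-1.0, -0.6, -0.9]
grip_width: 0.0222
```

```bash
python3 -m jog '[[[0,0,0,0,0,0.002,255],[0,0,0,0,0,0.002,255],[0,0,0,0,0,0.002,255],[0,0,0,0,0,0.002,255],[0,0,0,0,0,0,255]]]'
```

```text
clock: 28.72
position: [0.5551, 0.1592, 0.1954]
tool_rot: [[0.185, -0.983, -0.0], [-0.983, -0.185, -0.0], [-0.0, 0.0, -1.0]]
ft_force: [0.2, 0.4, -0.8]
grip_width: 0.0222
```

```bash
python3 -m jog '[[[0,0,0,0,0,0.002,255],[0,0,0,0,0,0.002,255],[0,0,0,0,0,0.002,255],[0,0,0,0,0,0.002,255],[0,0,0,0,0,0,255]]]'
```

```text
clock: 29.35
position: [0.5551, 0.1592, 0.1914]
tool_rot: [[0.185, -0.983, -0.0], [-0.983, -0.185, -0.0], [-0.0, 0.0, -1.0]]
ft_force: [-0.4, 0.2, -0.8]
grip_width: 0.0221
```

Tip at about 0.133 m, at the rim, and no resistance. Continuing.

```bash
python3 -m jog '[[[0,0,0,0,0,0.002,255],[0,0,0,0,0,0.002,255],[0,0,0,0,0,0.002,255],[0,0,0,0,0,0.002,255],[0,0,0,0,0,0,255]]]'
```

```text
clock: 29.98
position: [0.5551, 0.1592, 0.1874]
tool_rot: [[0.185, -0.983, -0.0], [-0.983, -0.185, -0.0], [-0.0, 0.0, -1.0]]
ft_force: [0.5, 0.5, -0.6]
grip_width: 0.0225
```

```bash
python3 -m jog '[[[0,0,0,0,0,0.002,255],[0,0,0,0,0,0.002,255],[0,0,0,0,0,0.002,255],[0,0,0,0,0,0,255],[0,0,0,0,0,0,255]]]'
```

```text
clock: 30.6
position: [0.5552, 0.1592, 0.1845]
tool_rot: [[0.185, -0.983, -0.0], [-0.983, -0.185, 0.0], [-0.0, 0.0, -1.0]]
ft_force: [0.9, -0.6, -1.8]
grip_width: 0.0223
```

```bash
python3 -m jog '[[[0,0,0,0,0,0.002,255],[0,0,0,0,0,0.002,255],[0,0,0,0,0,0.001,255],[0,0,0,0,0,0,255],[0,0,0,0,0,0,255]]]'
```

```text
clock: 31.22
position: [0.5552, 0.1593, 0.182]
tool_rot: [[0.185, -0.983, 0.0], [-0.983, -0.185, 0.0], [-0.0, -0.0, -1.0]]
ft_force: [-0.7, -0.5, -1.4]
grip_width: 0.0224
```

```bash
python3 -m jog '[[[0,0,0,0,0,0.001,255],[0,0,0,0,0,0.001,255],[0,0,0,0,0,0,255],[0,0,0,0,0,0,255],[0,0,0,0,0,0,255]]]'
```

```text
clock: 31.85
position: [0.5553, 0.1592, 0.1814]
tool_rot: [[0.185, -0.983, 0.001], [-0.983, -0.185, 0.0], [0.0, -0.001, -1.0]]
ft_force: [-1.2, 0.5, 4.3]
grip_width: 0.0223
```

The head met the block at 0.1814 m with 4.3 N, as predicted. Release and retreat.

```bash
python3 -m jog '[[[0,0,0,0,0,0,170],[0,0,0,0,0,0,150],[0,0,0,0,0,0,130],[0,0,0,0,0,0,90],[0,0,0,0,0,0,60]]]' 20
python3 -m jog '[[[0,0,0,0,0,0,30],[0,0,0,0,0,-0.02,0],[0,0,0,0,0,-0.05,0],[0,0,0,0,0,-0.08,0],[0,0,0,0,0,-0.08,0]]]'
python3 -m jog '[[[0,0,0,0.08,0.02,0,0],[0,0,0,0.1,0.02,0,0],[0,0,0,0.1,0.02,0,0],[0,0,0,0.1,0.02,0,0],[0,0,0,0.1,0.02,0,0]]]'
python3 - <<'E'
from h import *
print(manip.state()["position"],manip.state()["ft_force"])
o=look("7"); p=o["scene"][0]
A=cv2.resize(p[185:240,195:250,::-1],None,fx=9,fy=9,interpolation=cv2.INTER_CUBIC); cv2.imwrite("pics/k2.png",A)
crop(o["top"][0],170,270,140,230,6,"pics/k1.png"); cv2.imwrite("pics/k3.png",p[:,:,::-1])
for n in("top","scene"):
    C=cloud(n,o[n][1]); m=(o[n][1]>0)&(np.hypot(C[...,0]-.555,C[...,1]-.16)<.02)&(C[...,2]>.165); print(n,m.sum(),C[m].mean(0),C[m][:,2].max(),np.percentile(C[m][:,2],90))
E
```

```text
clock: 32.48
position: [0.5552, 0.1592, 0.181]
tool_rot: [[0.185, -0.983, -0.0], [-0.983, -0.185, -0.0], [0.0, 0.0, -1.0]]
ft_force: [-0.3, 0.8, -0.1]
grip_width: 0.0655
clock: 33.1
position: [0.5551, 0.1592, 0.2979]
tool_rot: [[0.185, -0.983, 0.0], [-0.983, -0.185, 0.0], [0.0, -0.0, -1.0]]
ft_force: [-0.2, 0.3, -0.1]
grip_width: 0.0853
clock: 33.72
position: [0.5503, -0.0875, 0.297]
tool_rot: [[0.185, -0.983, 0.001], [-0.983, -0.185, -0.0], [0.001, -0.001, -1.0]]
ft_force: [0.3, 0.6, 0.2]
grip_width: 0.0851
[ 0.55030536 -0.08749784  0.29704391] [0.31233266 0.57502606 0.18439691]
top 73 [0.55556769 0.15431516 0.19115995] 0.197776851245012 0.19622475207272663
scene 60 [0.5526866  0.16800558 0.1844969 ] 0.19734695931419186 0.19439142351750605
```

View pics/k2.png

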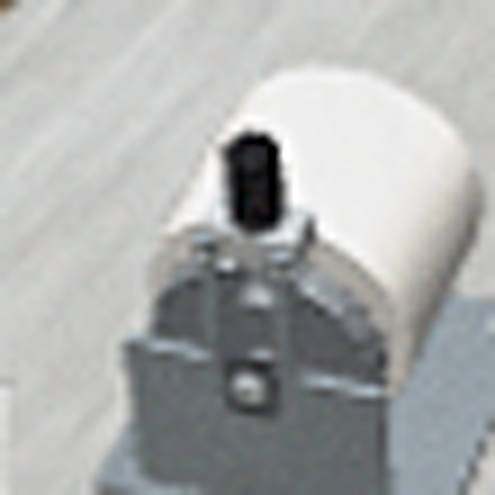

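View pics/k1.png

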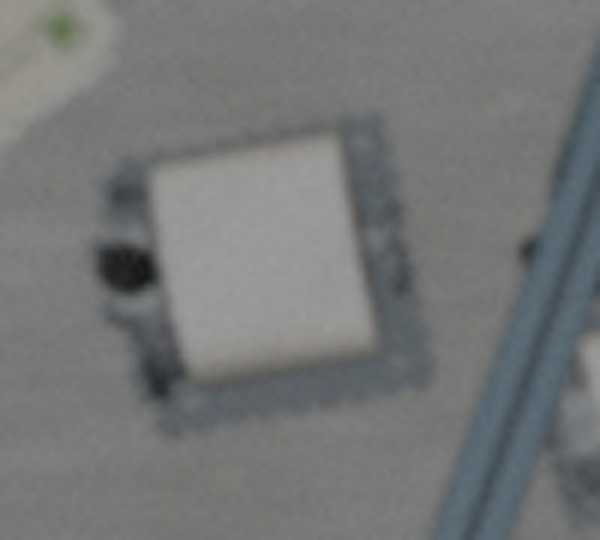

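View pics/k3.png

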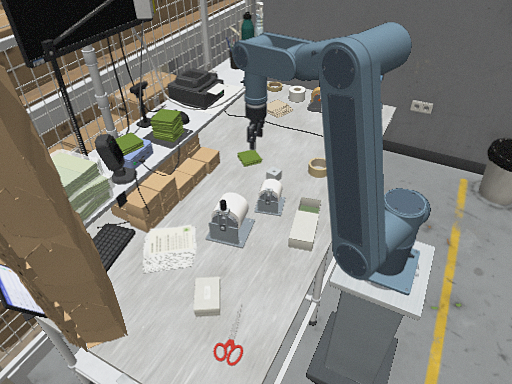

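The head sits upright on the guide block: crop (255,182), top measured at about 0.195 m. The slot is behind it between the posts at (258,295). The other objects haven't moved and the arm is clear.

```bash
python3 -c "
from plant import manip
print(manip.job_done(), manip.state()['clock'])"
```

```text
the job is handed in; nothing more can be done
the job is handed in; nothing more can be done
```

The label roll is locked: the pin is down through the guide into the slot, its head is on the block, and the job is handed in. The last move ended at 33.7 s on the robot's clock, against the 72 s limit.

- **Rolling:** I turned the roll with three fingertip strokes of mostly 5–12 N. The highest reading was 12.4 N, but force is only read at the end of each move. The slot came to rest between the guide posts.
- **Pin:** I took it from its rest block and lowered it through the guide. It met no resistance until the head touched the block at 4.3 N, at the height I had worked out for full seating. I then released it and moved the arm clear.
- **Last checks:** The final pictures show the head upright on the guide. Its top measured 194–196 mm, where 195 mm is expected. The gift box and coasters look unmoved in them. I did not measure their positions, and I never identified the tape roll for certain.
- **Disagreements:** The two cameras differed by 3–6 mm along y. A sideways push of 4.7 N while gripping the pin suggested the top camera was closer, so I shifted the guide position to match.
- **Not certain:** I could only judge the slot angle from pictures, to about ±3°; the pin going in freely agrees with that.

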